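# Finish packing a lunch order and hold the clip open over its card

### The arm

A 6-joint arm with a two-finger parallel gripper is mounted at the origin on the work surface. World frame = base frame: x ahead of the robot, y to its left, z up, the work surface at z = 0. Lengths are in m, angles in rad, forces in N, time in s.
With the tool pointing down it reaches from about 0.3 to 0.775 m from the base axis. Payload 14.6 kg.
Tool frame: the origin (TCP) lies at the very end of the fingers, on their centre line; the grasp point (between the pads) lies manip.tcp_to_grasp behind it (manip.tcp_to_grasp is the distance from the TCP to the grasp point, in m); z points along the fingers, y is the direction in which the jaws open and shut (so a half turn about z gives the same grasp; the last joint's range is limited). The gripper opens to 85 mm and grips with 20 to 120 N. Pads are 22 mm wide; open, the fingers measure 114 mm over their backs; the gripper's body (76 mm by 85 mm) begins 54 mm behind the grasp point. The pads swing forward as they close: fully open they stand 13 mm farther back than shut.
Start: joints at [1.244, 0.3, 1.521, -0, 1.321, -0.067], TCP at [0.141, 0.532, 0.231] pointing down, gripper open.
Joint ranges: [-3.03, 3.03], [-0.79, 2.21], [0.23, 2.52], [-1.04, 4.18], [0, 3.07], [-2.55, 2.55]. Speed limits (rad/s): [2.22, 2.22, 2.57, 3.14, 3.14, 3.14].

### API

Orientations are given as a unit quaternion [w, x, y, z].
In Python, from bench import manip gives the robot as it stands.
- The arm moves only by the tool step_arm, never from a script. Its argument "targets" is a list of rows, each a list of 3 entries, a list of its own where there are three numbers: the shift along the world's x, y, z in mm, then the turn, a rotation vector about the world's x, y, z in rad, then the opening, from 0 (shut) to 1 (fully open). In form: [[[tx, ty, tz], [wx, wy, wz], gripper], ...]. A call has 1 to 5 rows; each row is the pose to reach, as a shift and turn from the pose commanded when the call began; what a row does not reach only later rows make up. A row lasts 1/8 s, in which the tool goes at most 62.5 mm and 10.7 degrees, less where a joint would pass 70% of its speed; a pose out of reach is approached as far as the arm can. A call with a gripper value outside its range is refused whole. The fingers move at their own pace and stop on an object; "newtons" is the grip in N (left out, the last holds). Time passes only in rows, so rows that repeat a pose let the fingers close. It gives the time, the measured TCP pose, the force and the opening at its end, in the units of the state.
- manip.observe(): the state, without advancing time (a new reading comes with each control period).
- manip.camera(name): name is "side" or "top"; returns (picture, depth): 480x640x3 uint8, blue, green, red; 480x640 float32, m along the optical axis (not along the pixel's ray), 0 where there is no reading.
- manip.camera_params(name): a dict with "vfov" (degrees; the focal length in pixels is half the picture's height over the tangent of half this angle, whatever the lens; pixels are square), "cx", "cy" (the principal point, pixels), "pose" (4x4, takes a point from camera to world coordinates). Camera axes: x right, y up, looking along -z (the intrinsics and any distortion apply to the point x, -y, -z); pixel columns grow to the right and rows downward; lengths in m; the calibration is good to about 2 mm. A picture is of the moment at which its call begins. camera_params takes no time and is no camera call.
- manip.finish_job(): hands the job in, once; it reports no verdict.
The state is a dict: "time": time; "joint_pos": joint angles; "joint_vel": joint speeds; "joint_torque": joint torques, N m; "ee_pos": TCP position; "eef_rot": TCP orientation; "ft_force": force on the tool from outside, world axes, zero at the start; "wrist_torque": the same for the moment, N m; "opening": opening from 0.0 (shut) to 1.0 (fully open).
Only numpy, scipy, OpenCV 4.12 (cv2) and the standard library are available. Lean on these libraries where they do the work, as an engineer would, in place of code of your own. Each camera call takes 0.05 s, during which the arm holds its last target. There are 200 camera calls.

### The job

Finish packing this lunch order: stand the red sauce jar and the square tin upright on the floor of the cardboard tray, side by side in the free space next to the bowl. Then take the orange spring clip off its stand, squeeze it wide open and hold it gaping over the middle of the order card's top edge, the card between the jaws but not touched by them, so that a colleague can slip the receipt in. Finish while still holding the clip open there, and leave the other things on the table standing where they are.

Things in the scene. Friction and masses are not known exactly. Their poses are not given: they have to be found in the camera images.
- tray: Fixed open cardboard tray, outside 122 (x) x 174 (y) x 50 high, walls 4, inner floor 5 above its origin (centre of the underside). z up. Its -y half holds a low lidded bowl (104 across, top 51 above the table; its edge at about y = +23). Free space for jar and tin: x -57 to 57, y +23 to +83. The card stands just outside its -y end.
- jar_center (a point): Centre (half-way up) of the loose red sauce jar with white lid: upright cylinder 52 across (lid, the top 15 mm, 49 across), 105 high. z up.
- tin_center (a point): Centre (half-way up) of the loose square steel tin with a green band: 50 x 50 x 105 high, x and y along its sides, z up.
- card: Stiff white order card, fixed upright, 90 wide (its x), 3 thick (its y), its top 132 above the table. Origin at its lower edge, 40 above the table; axes parallel to the tray's. Its lower part is held in a wooden block.
- card_top (a point): Middle of the card's top edge; x along the edge, y across the card's thickness, z up.
- stand: Fixed clip stand: wooden base 90 (x) x 80 (y) x 12 high with an upright metal strip along x, 70 long, 4 thick, top 82 above the table; the clip is parked on the strip. Origin under the centre of the base.
- clip: Loose orange spring clip, 60 g, parked upright with its jaws clamped on the strip, handles up. Origin on its hinge pin, about 105 above the table when parked. x along the pin and strip, y the direction in which handles are squeezed and jaws spread, z up. Two equal leaves; each jaw is 40 wide (x) and reaches 40 below the pin, 37 when fully open. Squeezing the handles spreads the jaws.
- clip_grip (a point): On the clip, axes as the clip's: midway between the round bars (8 thick, 32 long in x) that end the handles, 38 above the pin when parked: squeeze here along y. The bars are 48 apart over their outsides parked, 19 fully squeezed; they then lie 42.5 above the pin, so the pin sinks 4.5 if the fingers stay in place.
- clip_jaw (a joint): How far each leaf is turned (rad), both alike: 0 parked on the strip, -0.05 shut, 0.36 fully squeezed (jaw tips gape about 32). It takes about 4 N at the bars to begin, 9 N to open fully; 15 to 25 N holds it at its stop.
- jar: The red sauce jar; origin at the centre of its underside.
- tin: The square tin; origin at the centre of its underside.
- bowl_a: Bystander: lidded black bowl, 104 across, 46 high; origin under its centre.
- bowl_b: Bystander: as bowl_a.
- bowl_packed: The lidded bowl already packed in the tray, 104 across, 46 high; origin under its centre. May be nudged but stays in the tray.
- ketchup: Bystander: red squeeze bottle, 64 across, 170 high; origin under its centre.
- mustard: Bystander: yellow squeeze bottle, 64 across, 170 high; origin under its centre.
- napkins: Bystander: stack of napkins 130 x 130 x 60; origin under its centre.
- cup: Bystander: white cup, 80 across, 90 high; origin under its centre.
Mind the look-alikes: they are no part of the job. Leave any pink look-alike of the tin alone. Of the things shaped like the clip, the orange one is meant.

How it is judged:
By the outcome, as a careful person would: the job done as asked, in the order asked, and still so for the second after the job is handed in, while the arm keeps its last pose, push and grip.
It also fails if it takes over 72 s, if anything falls off the work surface, if the arm or the gripper's body presses on something with over 40 N, if the wrist force passes 120 N, or if a joint passes its speed limit or range.

## Working session

There is one attempt and no reset: what is moved stays moved. The work goes in short steps, Python scripts to look and compute and a tool call to move; the robot and the scene stay as the last step left them, time stands still between calls to the robot, and variables do not carry over. Pictures are saved under pics/ and viewed, about 8 in all and at most 12, crops included, and the job is handed in when it is done.

Besides the shell and the picture viewer there is one more tool, called after "Call:" as name(argument=value, ...) on one line, values as JSON. step_arm: Moves the arm, as the interface text tells. Its arguments: {"type":"object","properties":{"targets":{"type":"array","items":{"type":"array"}},"newtons":{"type":"number"}},"required":["targets"]}

```bash
mkdir -p pics; ls; cat > h.py <<'E'
import numpy as np, cv2
from bench import manip
def snap(n):
    im,d=manip.camera(n); np.savez('/tmp/%s.npz'%n,im=im,d=d); return im,d
def load(n):
    z=np.load('/tmp/%s.npz'%n); return z['im'],z['d']
def world(n,u,v,z):
    "depth z along the optical axis"
    p=manip.camera_params(n); f=240/np.tan(np.radians(p['vfov'])/2)
    c=np.array([(u-p['cx'])/f*z,-(v-p['cy'])/f*z,-z,1]); return (np.array(p['pose'])@c)[:3]
def cloud(n,d):
    p=manip.camera_params(n); f=240/np.tan(np.radians(p['vfov'])/2)
    v,u=np.mgrid[:480,:640]; c=np.stack([(u-p['cx'])/f*d,-(v-p['cy'])/f*d,-d,np.ones_like(d)],-1)
    return (c@np.array(p['pose']).T)[...,:3]
E
python3 - <<'E'
from h import *
for n in('top','side'):
    im,d=snap(n); cv2.imwrite(f'pics/{n}0.png',im); print(manip.camera_params(n))
print(manip.observe(), manip.tcp_to_grasp)
E
```

```text
pics
{'vfov': 52.16351938031497, 'cx': 316.6902968992795, 'cy': 242.44144523964303, 'pose': array([[ 0.01321623,  0.99668707, -0.080251  ,  0.48673673],
       [-0.99988473,  0.01377315,  0.00639016, -0.02267895],
       [ 0.00747429,  0.0801573 ,  0.9967542 ,  1.20971245],
       [ 0.        ,  0.        ,  0.        ,  1.        ]])}
{'vfov': 54.57588975741391, 'cx': 319.51946438387205, 'cy': 236.27108103628981, 'pose': array([[-0.94352312,  0.16761797, -0.28577674,  0.29403659],
       [-0.3311556 , -0.50318671,  0.79820994,  0.73767511],
       [-0.01000473,  0.8477661 ,  0.53027592,  0.59642971],
       [ 0.        ,  0.        ,  0.        ,  1.        ]])}
{'time': 0.1, 'joint_pos': array([ 1.24437881e+00,  3.00421739e-01,  1.52151959e+00, -1.07738558e-05,
        1.32071624e+00, -6.65363856e-02]), 'joint_vel': array([-0.00086665, -0.00068577, -0.00049279,  0.00018198, -0.00034209,
       -0.0012559 ]), 'joint_torque': array([ 1.37646828e-03, -5.44386363e+01, -3.62363791e+01, -3.44978889e-05,
        3.04854162e-03,  3.34109529e-05]), 'ee_pos': array([0.14123397, 0.53133608, 0.23077441]), 'eef_rot': array([-9.88257298e-05,  1.29573869e-01,  9.91569629e-01, -5.23232635e-04]), 'ft_force': array([-0.34976919,  0.19792152,  0.62056812]), 'wrist_torque': array([ 0.00528269, -0.0036015 ,  0.06556278]), 'opening': 0.9989773771400305} 0.0187
```

View pics/top0.png

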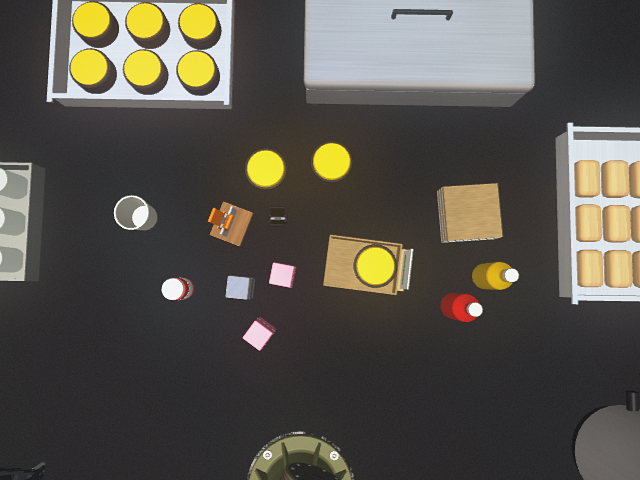

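View pics/side0.png

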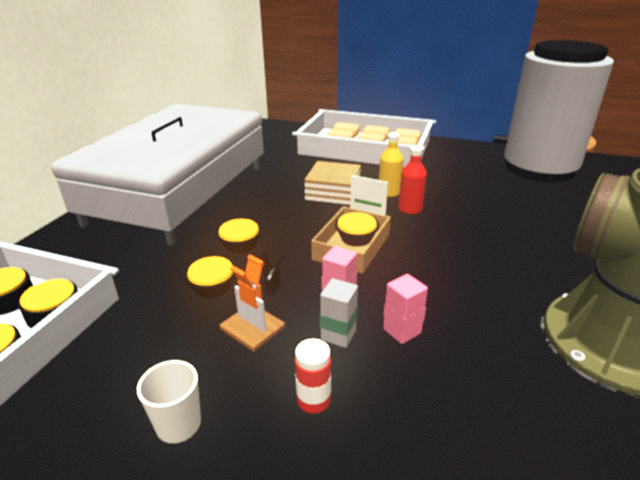

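The top picture shows the jar at (176,289), the steel tin with green band at (239,288), pink look-alikes at (282,275) and (259,334), the orange clip on its stand at (222,218), a dark clip-like thing at (278,215), the tray at (365,265) and the card at (407,270). The side picture agrees: green band on the grey tin at (339,320), orange clip at (250,280), dark clip-like thing at (272,268). I'll take one enlarged crop to confirm, together with measurements from the depth.

```bash
cat > m.py <<'E'
from h import *
im,d=load('top'); P=cloud('top',d)
def reg(name,u0,u1,v0,v1,z0,z1,rect=True):
    m=np.zeros(d.shape,bool); m[v0:v1,u0:u1]=1
    m&=(d>0)&(P[...,2]>z0)&(P[...,2]<z1); q=P[m]
    if len(q)<5: print(name,len(q)); return
    r=cv2.minAreaRect((q[:,:2]*1000).astype(np.float32))
    print(name,len(q),'mean',(q.mean(0)*1000).round(1),'z',(np.percentile(q[:,2],[5,95])*1000).round(1),'rect',np.round(r[0],1),np.round(r[1],1),round(r[2],1))
reg('jar lid',155,200,270,310,.095,.13)
reg('tin top',220,260,270,305,.098,.13)
reg('pinkA',265,300,258,292,.09,.13); reg('pinkB',240,278,315,355,.09,.13)
reg('tray rim',318,410,230,300,.04,.0485)
reg('bowlpk',350,400,240,290,.0485,.06)
reg('card top',395,420,240,300,.11,.15)
reg('stand base',200,260,195,250,.008,.018)
reg('clip',200,260,195,250,.09,.18)
reg('clip bars',200,260,195,250,.13,.18)
reg('strip',200,260,195,250,.05,.088)
reg('black',264,292,200,230,.02,.2)
reg('cup',110,160,190,235,.07,.12)
reg('bowla',240,290,145,190,.03,.06);reg('bowlb',305,355,135,185,.03,.06)
reg('tray hi',318,410,230,300,.02,.2)
reg('ketchup',435,485,290,325,.02,.2);reg('mustard',465,520,258,295,.02,.2)
E
python3 m.py
python3 - <<'E'
from h import *
im,d=load('top'); im2,d2=load('side')
a=cv2.resize(im[190:330,150:430],None,fx=2.85,fy=2.85,interpolation=2)[:, :798]
b=cv2.resize(im2[240:350,200:400],None,fx=1.8,fy=1.8,interpolation=2)
o=np.zeros((600,800,3),np.uint8); o[:a.shape[0],:a.shape[1]]=a; o[400:400+b.shape[0],:b.shape[1]]=b
cv2.imwrite('pics/crop1.png',o)
E
```

```text
jar lid 384 mean [467.4 292.4 103.8] z [ 99.8 107.3] rect [467.3 293. ] [47.3 47.6] 28.0
tin top 496 mean [472.6 147.4 104.1] z [100.3 107.6] rect [472.6 148. ] [50.  49.9] 85.5
pinkA 493 mean [502.2  49.6 103.8] z [100.3 107.4] rect [502.3  49.8] [50.3 49.8] 79.7
pinkB 516 mean [367.4 100.1 103.6] z [100.1 107. ] rect [366.7 100.6] [49.8 50.8] 54.7
tray rim 895 mean [ 527.2 -166.7   45.4] z [40.9 48.3] rect [ 529.2 -145.3] [186.1 122.2] 83.3
bowlpk 924 mean [ 528.8 -170.7   50.9] z [48.7 53.9] rect [ 526. -172.] [107.9 120.7] 84.2
card top 127 mean [ 519.2 -233.4  125.3] z [112.7 133.9] rect [ 519.1 -234.2] [ 4.5 87.4] 83.2
stand base 758 mean [623.8 174.7  11.7] z [ 8.7 15.4] rect [627.2 181.1] [80.2 89.8] 69.4
clip 339 mean [624.2 186.1 126.6] z [104.3 148. ] rect [623.3 183. ] [48.1 38.8] 68.9
clip bars 148 mean [624.1 185.9 142.7] z [131.9 149. ] rect [623.1 183. ] [48.1 31.8] 69.4
strip 66 mean [627.1 180.4  72. ] z [54.2 83.8] rect [626.6 179.6] [16.1 69. ] 65.9
black 307 mean [640.1  64.8  61.9] z [39.9 82.3] rect [638.1  65.1] [47.3 40.1] 2.5
cup 369 mean [642.2 403.1  84.1] z [71.7 92.1] rect [640.5 397.7] [77.3 79.2] 1.8
bowla 1408 mean [757.7  96.1  43.8] z [37.3 48.7] rect [759.1  97.2] [101.7 101.4] 0.0
bowlb 1405 mean [777.9 -62.6  43.6] z [37.2 48.4] rect [779.  -63.2] [102.4 102.8] 14.2
tray hi 2485 mean [ 527.3 -174.7   52.4] z [ 37.9 100.7] rect [ 529.1 -146.5] [188.7 122.3] 83.4
ketchup 902 mean [ 435.8 -352.6  111.8] z [ 36.6 169.8] rect [ 434.6 -360.2] [54.3 63.1] 81.3
mustard 979 mean [ 506.1 -429.5  109.1] z [ 34.7 169.9] rect [ 502.1 -413.1] [ 63.1 110.1] 9.3
```

View pics/crop1.png

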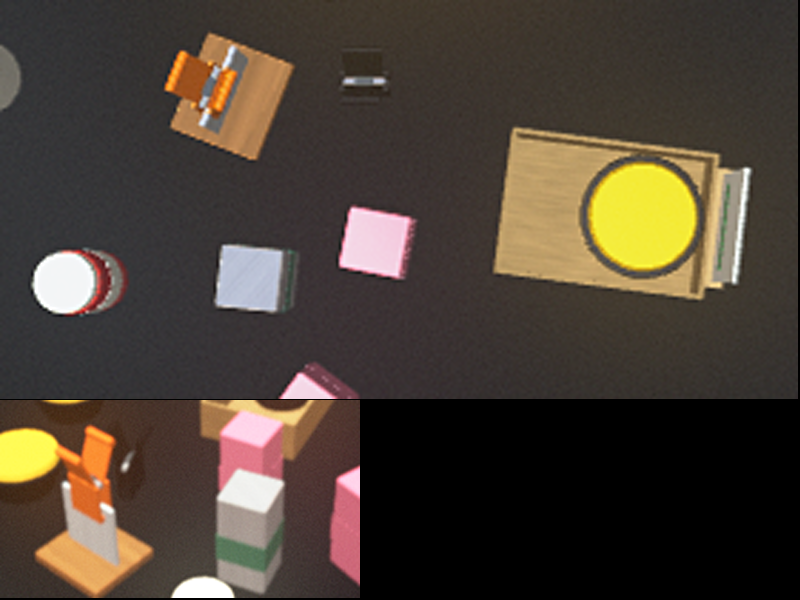

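The crop confirms it: the grey tin with the green band is at (239,288), the two plain pink boxes are look-alikes, the orange clip sits on the wooden stand at (222,218), and the other clip is dark and has no stand. The red jar with the white lid is at (176,289). The heights match the given sizes. I'll refine the tray and card while the view is clear.

```bash
cat > m2.py <<'E'
from h import *
im,d=load('top'); P=cloud('top',d)*1000
a=np.radians(83.3); ey=np.array([np.cos(a),np.sin(a)]); ex=np.array([ey[1],-ey[0]])
m=np.zeros(d.shape,bool); m[225:305,315:425]=1; m&=d>0
Q=P[m]; c0=np.array([529.9,-139.4]); X=(Q[:,:2]-c0)@ex; Y=(Q[:,:2]-c0)@ey; Z=Q[:,2]
rim=(Z>43)&(Z<56)
for n,s in [('+y',rim&(Y>75)&(abs(X)<50)),('-x',rim&(X<-52)&(abs(Y-20)<50)),('+x',rim&(X>52)&(abs(Y-20)<50))]:
    k=Y if n=='+y' else X; print(n,s.sum(),np.percentile(k[s],[2,50,98]).round(1), Z[s].mean().round(1))
b=(Z>48)&(abs(X)<48)&(Y<40)&(Y>-80)&(Z<55); print('bowl Y',np.percentile(Y[b],[1,99]).round(1),'X',np.percentile(X[b],[1,99]).round(1))
f=(abs(X)<50)&(Y>35)&(Y<75); print('floor z',np.median(Z[f]).round(1))
s=(Z>128)&(Y<-80); r=cv2.minAreaRect(Q[s][:,:2].astype(np.float32)); print('card top',s.sum(),np.round(r[0],1),np.round(r[1],1),round(r[2],1),'local',np.median(X[s]).round(1),np.percentile(Y[s],[2,50,98]).round(1))
# card via side camera
im2,d2=load('side'); P2=cloud('side',d2)*1000
m=np.zeros(d2.shape,bool); m[165:215,345:392]=1; m&=(d2>0)&(P2[...,2]>122)&(P2[...,2]<140); Q=P2[m]
X=(Q[:,:2]-c0)@ex; Y=(Q[:,:2]-c0)@ey; s=(abs(Y+95)<15); print('side card',s.sum(),np.percentile(X[s],[1,99]).round(1),np.percentile(Y[s],[2,50,98]).round(1),np.percentile(Q[s][:,2],99).round(1))
for n,(u0,u1,v0,v1),zz in [('jar',(290,335,340,415),(95,112)),('tin',(315,362,278,345),(99,112))]:
    m=np.zeros(d2.shape,bool); m[v0:v1,u0:u1]=1; m&=(P2[...,2]>zz[0])&(P2[...,2]<zz[1])&(d2>0); Q=P2[m]; r=cv2.minAreaRect(Q[:,:2].astype(np.float32)); print('side',n,np.round(r[0],1),np.round(r[1],1),round(r[2],1))
E
python3 m2.py
```

```text
+y 74 [83.2 85.2 87.1] 49.5
-x 75 [-61.1 -59.2 -57.3] 48.8
+x 84 [52.6 58.3 61. ] 48.7
bowl Y [-70.6  11.4] X [-40.1  42. ]
floor z 4.1
card top 58 [ 519. -234.] [ 4.2 86.5] 83.6 local -4.3 [-97.  -95.2 -93.5]
side card 184 [-45.2  44.2] [-98.7 -94.6 -90.7] 134.5
side jar [466.1 294.4] [47.4 48. ] 52.5
side tin [474.5 201.7] [156.4  50.7] 86.6
```

Call:
step_arm(targets=[[[326,-238,-71],[0,0,0.143],1],[[326,-238,-71],[0,0,0.143],1],[[326,-238,-71],[0,0,0.143],1],[[326,-238,-71],[0,0,0.143],1],[[326,-238,-71],[0,0,0.143],1]], newtons=50)

```text
time: 0.72
ee_pos: [0.3912, 0.3486, 0.1767]
eef_rot: [-0.0, 0.058, 0.998, -0.0]
ft_force: [0.9, 0.3, 0.4]
opening: 1.002
```

Call:
step_arm(targets=[[[74,-54,-16],[0,0,0],1],[[74,-54,-16],[0,0,0],1],[[74,-54,-16],[0,0,0],1]])

```text
time: 1.1
ee_pos: [0.4648, 0.2946, 0.1602]
eef_rot: [-0.001, 0.06, 0.998, -0.0]
ft_force: [0.1, 0.5, 0.6]
opening: 1.002
```

Call:
step_arm(targets=[[[2,-1,-50],[0,0,0],1],[[2,-1,-108],[0,0,0],1],[[2,-1,-108],[0,0,0],0.4],[[2,-1,-108],[0,0,0],0.4],[[2,-1,-108],[0,0,0],0.4]], newtons=50)

```text
time: 1.72
ee_pos: [0.4666, 0.2958, 0.0555]
eef_rot: [0.001, 0.058, 0.998, 0.001]
ft_force: [0.2, 0.0, 1.3]
opening: 0.598
```

Call:
step_arm(targets=[[[0,0,0],[0,0,0],0.4],[[0,0,2],[0,0,0],0.4],[[0,0,20],[0,0,0],0.4]])

```text
time: 2.1
ee_pos: [0.4653, 0.2947, 0.0733]
eef_rot: [-0.001, 0.058, 0.998, -0.001]
ft_force: [0.3, 0.1, -2.7]
opening: 0.595
```

Call:
step_arm(targets=[[[0,0,60],[0,0,0],0.4],[[0,0,115],[0,0,0],0.4],[[7,-60,135],[0,0,0],0.4],[[14,-120,135],[0,0,0],0.4],[[21,-180,135],[0,0,0],0.4]])

```text
time: 2.72
ee_pos: [0.4867, 0.1133, 0.2098]
eef_rot: [0.001, 0.058, 0.998, 0.0]
ft_force: [0.7, 0.1, -2.2]
opening: 0.598
```

Call:
step_arm(targets=[[[7,-60,0],[0,0,0],0.4],[[14,-120,0],[0,0,0],0.4],[[21,-180,0],[0,0,0],0.4],[[22,-198,0],[0,0,0],0.4],[[22,-198,0],[0,0,0],0.4]])

```text
time: 3.35
ee_pos: [0.5087, -0.0836, 0.2089]
eef_rot: [0.0, 0.059, 0.998, 0.0]
ft_force: [0.7, 0.3, -1.9]
opening: 0.598
```

Call:
step_arm(targets=[[[0,0,-50],[0,0,0],0.4],[[0,0,-85],[0,0,0],0.4],[[0,0,-85],[0,0,0],0.4]])

```text
time: 3.72
ee_pos: [0.5078, -0.0814, 0.1218]
eef_rot: [-0.002, 0.058, 0.998, 0.0]
ft_force: [0.5, -0.1, -1.6]
opening: 0.597
```

```bash
cat > jar.py <<'E'
from h import *
from scipy.optimize import least_squares
im,d=snap('side'); cv2.imwrite('pics/side1.png',im); P=cloud('side',d)*1000
x0,y0=[float(a) for a in __import__('sys').argv[1:3]]
o=manip.observe(); print(o['ee_pos'])
m=(d>0)&(np.hypot(P[...,0]-x0,P[...,1]-y0)<34)
for z0 in range(5,190,15):
    q=P[m&(P[...,2]>z0)&(P[...,2]<z0+15)]
    if len(q)<20: continue
    f=least_squares(lambda p:np.hypot(q[:,0]-p[0],q[:,1]-p[1])-26,[x0,y0],loss='soft_l1')
    print(z0,len(q),f.x.round(1),np.abs(f.fun).mean().round(1))
q=P[m&(P[...,2]<180)]; print('lowest',np.percentile(q[:,2],[.5,1,3]).round(1))
c=im[90:330,250:490]; cv2.imwrite('pics/jarcrop.png',cv2.resize(c,None,fx=2.4,fy=2.4,interpolation=2))
E
python3 jar.py 509 -84
```

```text
[ 0.50890575 -0.0818411   0.12372555]
65 113 [507.8 -83.3] 0.9
80 146 [507.9 -82.6] 1.0
95 150 [508.1 -81.9] 1.0
110 145 [508.1 -81.4] 0.9
125 91 [508.3 -81.1] 1.0
140 91 [508.6 -81.1] 1.1
155 88 [509.8 -81.7] 1.5
170 124 [514.5 -86. ] 4.7
185 53 [508.5 -78.6] 3.0
lowest [48.  50.6 69.2]
```

View pics/jarcrop.png

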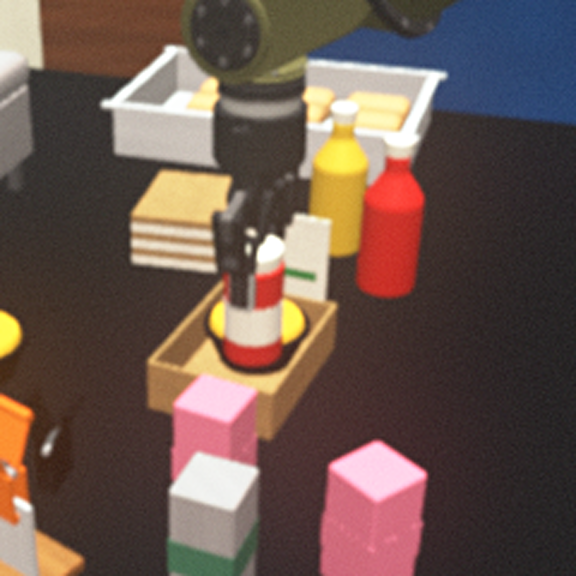

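The side crop shows the jar upright in the fingers over the tray's free half at crop (255,330), clear of the bowl. I'll lower it now.

Call:
step_arm(targets=[[[1,-1,-40],[0,0,0],0.4],[[1,-1,-58],[0,0,0],0.4],[[1,-1,-62],[0,0,0],0.4],[[1,-1,-63],[0,0,0],0.4],[[1,-1,-63],[0,0,0],0.4]])

```text
time: 4.4
ee_pos: [0.5105, -0.084, 0.0615]
eef_rot: [0.001, 0.058, 0.998, -0.0]
ft_force: [-0.1, 0.3, -3.1]
opening: 0.597
```

Call:
step_arm(targets=[[[0,0,-2],[0,0,0],0.4],[[0,0,-2],[0,0,0],0.4]])

```text
time: 4.65
ee_pos: [0.5112, -0.0844, 0.0601]
eef_rot: [0.002, 0.058, 0.998, -0.0]
ft_force: [-0.9, -2.4, 9.6]
opening: 0.597
```

Call:
step_arm(targets=[[[0,0,0],[0,0,0],0.75],[[0,0,0],[0,0,0],0.8],[[0,0,40],[0,0,0],1],[[0,0,100],[0,0,0],1],[[-8,60,120],[0,0,0.038],1]])

```text
time: 5.28
ee_pos: [0.5033, -0.0266, 0.1812]
eef_rot: [0.003, 0.041, 0.999, -0.0]
ft_force: [1.3, 1.3, -0.8]
opening: 0.999
```

Call:
step_arm(targets=[[[-8,60,0],[0,0,0],1],[[-19,120,0],[0,0,0],1],[[-29,172,-10],[0,0,0],1],[[-29,172,-20],[0,0,0],1],[[-29,172,-20],[0,0,0],1]])

```text
time: 5.9
ee_pos: [0.4728, 0.1465, 0.1571]
eef_rot: [-0.001, 0.039, 0.999, -0.0]
ft_force: [-0.3, -0.2, 0.1]
opening: 1.003
```

```bash
cat > chk.py <<'E'
from h import *
im,d=snap('top'); P=cloud('top',d)*1000
a=np.radians(83.3); ey=np.array([np.cos(a),np.sin(a)]); ex=np.array([ey[1],-ey[0]]); c0=np.array([529.9,-139.4])
X=(P[...,:2]-c0)@ex; Y=(P[...,:2]-c0)@ey
m=(d>0)&(abs(X)<62)&(Y>15)&(Y<95)&(P[...,2]>95)&(P[...,2]<125)
n,l=cv2.connectedComponents(m.astype(np.uint8))
for i in range(1,n):
    q=l==i
    if q.sum()<60: continue
    r=cv2.minAreaRect(np.c_[X[q],Y[q]].astype(np.float32)); print('local',np.round(r[0],1),np.round(r[1],1),round(r[2],1),'z',P[...,2][q].mean().round(1))
E
python3 chk.py
```

```text
local [-25.4  52.6] [47.1 47.1] 6.9 z 108.7
```

Call:
step_arm(targets=[[[0,1,-50],[0,0,0],1],[[0,1,-105],[0,0,0],1],[[0,1,-105],[0,0,0],0.4],[[0,1,-105],[0,0,0],0.4],[[0,1,-105],[0,0,0],0.4]])

```text
time: 6.58
ee_pos: [0.4744, 0.1479, 0.0551]
eef_rot: [0.002, 0.04, 0.999, 0.0]
ft_force: [1.9, -3.0, 6.0]
opening: 0.581
```

Call:
step_arm(targets=[[[0,0,0],[0,0,0],0.4],[[0,0,2],[0,0,0],0.4],[[0,0,20],[0,0,0],0.4],[[0,0,20],[0,0,0],0.4]])

```text
time: 7.08
ee_pos: [0.4737, 0.1481, 0.0741]
eef_rot: [0.001, 0.039, 0.999, 0.0]
ft_force: [0.2, -1.0, -2.5]
opening: 0.583
```

Call:
step_arm(targets=[[[0,0,60],[0,0,0],0.4],[[0,0,115],[0,0,0],0.4],[[20,-50,135],[0,0,-0.038],0.4],[[40,-105,135],[0,0,-0.038],0.4],[[60,-160,135],[0,0,-0.038],0.4]])

```text
time: 7.7
ee_pos: [0.5334, -0.0137, 0.2077]
eef_rot: [0.0, 0.058, 0.998, 0.0]
ft_force: [1.8, 1.2, -1.3]
opening: 0.581
```

Call:
step_arm(targets=[[[20,-50,0],[0,0,0],0.4],[[32,-78,0],[0,0,0],0.4],[[32,-78,-10],[0,0,0],0.4],[[32,-78,-10],[0,0,0],0.4]])

```text
time: 8.2
ee_pos: [0.5644, -0.0895, 0.1963]
eef_rot: [-0.001, 0.058, 0.998, 0.0]
ft_force: [0.5, 0.0, -1.7]
opening: 0.579
```

```bash
cat > tin.py <<'E'
from h import *
im,d=snap('side'); P=cloud('side',d)*1000
a=np.radians(83.3); ey=np.array([np.cos(a),np.sin(a)]); ex=np.array([ey[1],-ey[0]]); c0=np.array([529.9,-139.4])
X=(P[...,:2]-c0)@ex; Y=(P[...,:2]-c0)@ey; Z=P[...,2]
o=manip.observe(); e=o['ee_pos']*1000; print(e.round(1),'tcp local',((e[:2]-c0)@ex).round(1),((e[:2]-c0)@ey).round(1))
zb=e[2]-54
for h in (5,20,35):
    q=(d>0)&(abs(X-28)<45)&(abs(Y-53)<45)&(Z>zb+h)&(Z<zb+h+15)
    print(h,q.sum(),'X',np.percentile(X[q],[1,3,97,99]).round(1),'Y',np.percentile(Y[q],[1,3,97,99]).round(1))
    h_,b_=np.histogram(Y[q],bins=np.arange(20,95,3)); print(' yhist',b_[h_.argmax()],h_.max())
E
python3 tin.py
```

```text
[564.6 -89.3 197.1] tcp local 28.6 53.8
5 201 X [-0.5 -0.  46.8 47.8] Y [32.2 35.6 81.  81.4]
 yhist 77 111
20 209 X [-0.2  0.1 47.7 48.9] Y [31.9 35.2 81.2 81.9]
 yhist 77 103
35 211 X [-0.5 -0.2 48.6 49.6] Y [31.9 34.5 81.6 82.6]
 yhist 77 104
```

Call:
step_arm(targets=[[[4,-1,-50],[0,0,0],0.4],[[4,-1,-100],[0,0,0],0.4],[[4,-1,-120],[0,0,0],0.4],[[4,-1,-132],[0,0,0],0.4],[[4,-1,-133],[0,0,0],0.4]])

```text
time: 8.88
ee_pos: [0.569, -0.0906, 0.0648]
eef_rot: [-0.0, 0.058, 0.998, 0.0]
ft_force: [-0.4, 0.3, -2.3]
opening: 0.579
```

Call:
step_arm(targets=[[[0,0,-2],[0,0,0],0.4],[[0,0,-2],[0,0,0],0.4]])

```text
time: 9.12
ee_pos: [0.5693, -0.0911, 0.0635]
eef_rot: [0.001, 0.058, 0.998, -0.0]
ft_force: [0.3, 0.9, -1.8]
opening: 0.582
```

Call:
step_arm(targets=[[[0,0,-2],[0,0,0],0.4],[[0,0,-3],[0,0,0],0.4]])

```text
time: 9.38
ee_pos: [0.5692, -0.0912, 0.0601]
eef_rot: [0.0, 0.058, 0.998, -0.0]
ft_force: [-4.5, -0.0, 9.8]
opening: 0.579
```

Call:
step_arm(targets=[[[0,0,1],[0,0,0],0.75],[[0,0,1],[0,0,0],0.8],[[0,0,40],[0,0,0],1],[[0,0,100],[0,0,0],1],[[9,50,135],[0,0,-0.1],1]])

```text
time: 10.0
ee_pos: [0.5785, -0.0427, 0.1979]
eef_rot: [0.002, 0.111, 0.994, -0.0]
ft_force: [0.3, 0.2, 0.2]
opening: 1.0
```

Call:
step_arm(targets=[[[11,55,0],[0,0,-0.143],1],[[22,110,0],[0,0,-0.143],1],[[22,110,0],[0,0,-0.143],1]])

```text
time: 10.38
ee_pos: [0.6001, 0.0722, 0.1946]
eef_rot: [-0.0, 0.177, 0.984, 0.0]
ft_force: [-0.6, -0.8, -0.1]
opening: 0.998
```

```bash
python3 chk.py; python3 - <<'E'
from h import *
im,d=load('top'); print(manip.observe()['ee_pos'])
cv2.imwrite('pics/top1.png',cv2.resize(im[180:340,180:430],None,fx=3,fy=3,interpolation=2))
E
```

```text
local [31.2 53.3] [50.  50.2] 89.8 z 108.9
local [-24.1  53.2] [49.1 47.7] 73.9 z 108.7
[0.59994838 0.07023926 0.19452022]
```

View pics/top1.png

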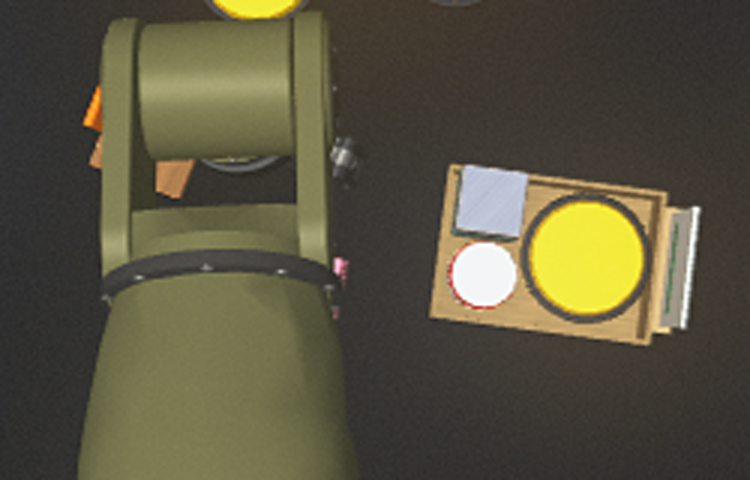

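The picture shows the tin at crop (492,200) and the jar at (482,275), side by side in the tray next to the bowl. The depth check gives flat tops at about 109 mm, with the tin spanning x 6 to 56 and the jar at x -24, so both stand on the floor inside the walls. Now the clip.

Call:
step_arm(targets=[[[12,58,0],[0,0,0],1],[[23,112,-5],[0,0,0],1],[[23,112,-20],[0,0,0],1],[[23,112,-20],[0,0,0],1]])

```text
time: 10.92
ee_pos: [0.6226, 0.1794, 0.1733]
eef_rot: [-0.001, 0.179, 0.984, -0.001]
ft_force: [-0.2, -0.0, 0.8]
opening: 1.002
```

Call:
step_arm(targets=[[[0,2,-25],[0,0,0],1],[[0,2,-51],[0,0,0],1],[[0,2,-51],[0,0,0],1]])

```text
time: 11.3
ee_pos: [0.6225, 0.181, 0.1226]
eef_rot: [-0.001, 0.18, 0.984, -0.001]
ft_force: [1.0, -0.3, -0.1]
opening: 0.996
```

```bash
python3 - <<'E'
from h import *
o=[]
for i in range(3):
    im,d=snap('side'); o.append(manip.observe()['ee_pos'])
print(np.mean(o,0),np.std(o,0)); cv2.imwrite('pics/side2.png',cv2.resize(im[150:350,150:350],None,fx=3,fy=3,interpolation=2))
E
```

```text
[0.62348801 0.18181286 0.12496551] [0.00022448 0.00029463 0.00051642]
```

View pics/side2.png

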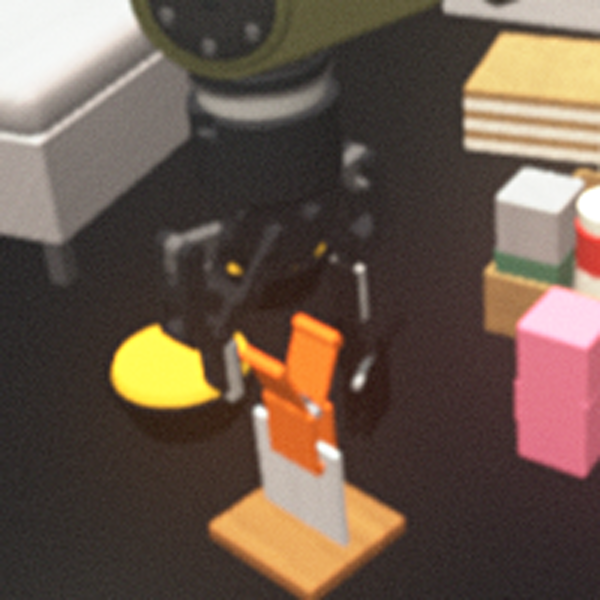

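The side crop shows the fingers straddling the clip's bars (crop (262,360) and (318,320)), with the pads level with the bars. Next is the squeeze.

Call:
step_arm(targets=[[[0,1,-1],[0,0,0],0.6],[[0,1,-1],[0,0,0],0.45],[[0,1,1],[0,0,0],0.35],[[0,1,3],[0,0,0],0.25],[[0,1,5],[0,0,0],0.15]], newtons=22)

```text
time: 12.08
ee_pos: [0.623, 0.1839, 0.1289]
eef_rot: [0.0, 0.179, 0.984, 0.0]
ft_force: [1.3, -0.3, 0.2]
opening: 0.198
```

Call:
step_arm(targets=[[[0,0,0],[0,0,0],0.1],[[0,0,0],[0,0,0],0.1]])

```text
time: 12.32
ee_pos: [0.623, 0.1839, 0.1287]
eef_rot: [-0.0, 0.179, 0.984, -0.0]
ft_force: [-0.3, 0.2, -1.1]
opening: 0.199
```

Call:
step_arm(targets=[[[0,0,20],[0,0,0],0.1],[[0,0,60],[0,0,0],0.1],[[0,0,110],[0,0,0],0.1],[[-5,-20,120],[0,0,0.04],0.1],[[-15,-60,120],[0,0,0.1],0.1]])

```text
time: 12.95
ee_pos: [0.6082, 0.1241, 0.2514]
eef_rot: [0.002, 0.128, 0.992, 0.001]
ft_force: [0.8, -0.5, -0.3]
opening: 0.196
```

Call:
step_arm(targets=[[[-15,-60,0],[0,0,0.05],0.1],[[-30,-120,0],[0,0,0.143],0.1],[[-45,-180,0],[0,0,0.143],0.1],[[-60,-240,0],[0,0,0.143],0.1],[[-75,-300,0],[0,0,0.143],0.1]])

```text
time: 13.58
ee_pos: [0.5324, -0.178, 0.2505]
eef_rot: [0.001, 0.058, 0.998, -0.0]
ft_force: [0.1, -0.5, -0.9]
opening: 0.199
```

Call:
step_arm(targets=[[[-7,-30,0],[0,0,0],0.1],[[-14,-58,0],[0,0,0],0.1],[[-14,-58,0],[0,0,0],0.1]])

```text
time: 13.95
ee_pos: [0.5186, -0.2357, 0.2501]
eef_rot: [0.001, 0.06, 0.998, -0.0]
ft_force: [-0.2, 0.6, -0.3]
opening: 0.195
```

```bash
cat > clip.py <<'E'
from h import *
import sys
im,d=snap('side'); P=cloud('side',d)*1000; o=manip.observe(); e=o['ee_pos']*1000; print(e.round(1),o['opening'].round(3),o['ft_force'].round(1),o['eef_rot'].round(3))
a=np.radians(83.3); ey=np.array([np.cos(a),np.sin(a)]); ex=np.array([ey[1],-ey[0]]); c0=np.array([518.9,-234.])
X=(P[...,:2]-c0)@ex; Y=(P[...,:2]-c0)@ey; Z=P[...,2]
b,g,r=[im[...,i].astype(int) for i in range(3)]
m=(d>0)&(r>150)&(g<0.65*r)&(g>0.2*r)&(b<80)&(np.hypot(X,Y)<60)
q=np.argwhere(m); print('orange',m.sum(),'uv',q.min(0),q.max(0))
if m.sum():
  z=Z[m]; print('z',np.percentile(z,[1,5,50,95,99]).round(1))
  for lo in range(int(z.min())//10*10,int(z.max()),10):
    s=m&(Z>=lo)&(Z<lo+10)
    if s.sum()>5: print(lo,s.sum(),'X',np.percentile(X[s],[2,98]).round(1),'Y',np.percentile(Y[s],[2,50,98]).round(1))
cu,cv=[int(x) for x in (q[:,1].mean(),q[:,0].mean())] if m.sum() else (365,190)
c=im[max(0,cv-60):cv+60,cu-75:cu+75]; cv2.imwrite('pics/%s.png'%sys.argv[1],cv2.resize(c,None,fx=5,fy=5,interpolation=2))
print('crop origin',cu-75,max(0,cv-60))
E
python3 clip.py clip1
```

```text
Traceback (most recent call last):
  File "clip.py", line 3, in <module>
    im,d=snap('side'); P=cloud('side',d)*1000; o=manip.observe(); e=o['ee_pos']*1000; print(e.round(1),o['opening'].round(3),o['ft_force'].round(1),o['eef_rot'].round(3))
                                                                                                       ^^^^^^^^^^^^^^^^^^
AttributeError: 'float' object has no attribute 'round'
```

```bash
sed -i "s/o\['opening'\].round(3)/o['opening']/" clip.py; python3 clip.py clip1
```

```text
[ 519.1 -233.9  249.7] 0.19791092946191316 [ 0.3 -0.5 -1. ] [ 0.     0.059  0.998 -0.   ]
orange 467 uv [120 360] [159 381]
z [192.  193.2 217.9 256.3 269.6]
190 79 X [-19.   15.8] Y [-21.1  14.   17.9]
200 88 X [-19.   16.8] Y [-17.5  11.2  15.4]
210 83 X [-20.1  16.1] Y [-11.1   8.1  13.8]
220 81 X [-20.3  16.7] Y [-7.9  5.7  9.1]
230 58 X [-16.3  13. ] Y [1.2 3.7 7.4]
240 42 X [-16.3  12.3] Y [-4.6  4.2  7.4]
250 17 X [-16.4 -10.1] Y [-4.1  5.3  8.2]
260 14 X [-17.2 -10.1] Y [-9.2  6.9 10.7]
crop origin 295 84
```

View pics/clip1.png

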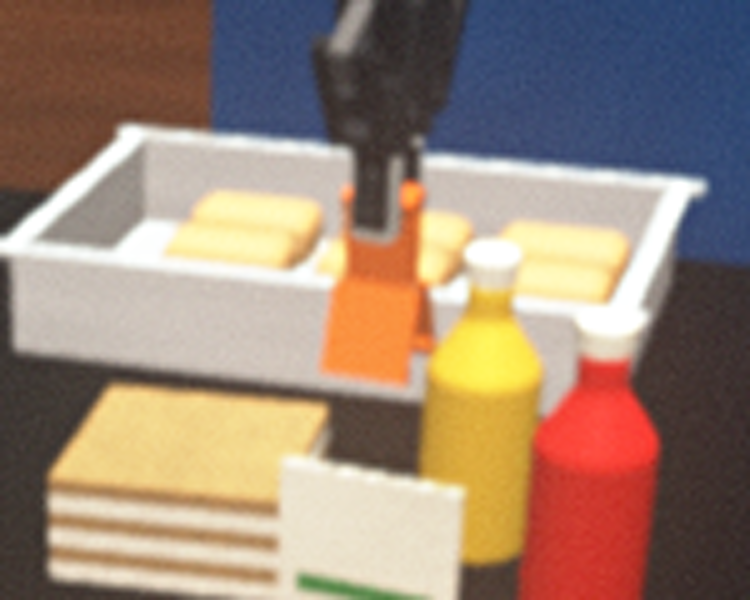

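The crop shows the orange clip held wide open above the card: jaw tips at crop (325-435,375), card top at (285-465,475). It's centred within 2 mm in both directions, with tips at z 192. I'll lower it 75 mm, so the tips sit about 15 mm below the card's top.

Call:
step_arm(targets=[[[1,0,-30],[0,0,0],0.1],[[1,0,-50],[0,0,0],0.1],[[1,0,-65],[0,0,0],0.1],[[1,0,-75],[0,0,0],0.1],[[1,0,-75],[0,0,0],0.1]])

```text
time: 14.68
ee_pos: [0.52, -0.2339, 0.1735]
eef_rot: [-0.0, 0.058, 0.998, 0.0]
ft_force: [-0.0, -0.7, -0.9]
opening: 0.195
```

Call:
step_arm(targets=[[[0,0,0],[0,0,0],0.1],[[0,0,0],[0,0,0],0.1]])

```text
time: 14.92
ee_pos: [0.5202, -0.2342, 0.1744]
eef_rot: [0.0, 0.058, 0.998, -0.0]
ft_force: [-0.3, -0.0, -1.3]
opening: 0.195
```

```bash
python3 clip.py clip2; python3 - <<'E'
from h import *
im,d=snap('top'); a=cv2.resize(im,(400,300)); b=cv2.imread('pics/clip2.png'); s,_=load('side')
o=np.zeros((600,800,3),np.uint8); o[:300,:400]=a; o[:300,400:]=cv2.resize(s,(400,300)); o[300:,:375]=cv2.resize(b,(375,300)); o[300:,400:]=cv2.resize(im[170:330,280:493],(400,300),interpolation=2)
cv2.imwrite('pics/final.png',o)
P=cloud('top',d)*1000
E
cp m.py m3.py; sed -i "s/^reg('card.*//;s/^reg('clip.*//" m3.py; python3 m3.py | grep -v strip
```

```text
[ 520.2 -234.2  174.3] 0.19550075105402093 [-0.6 -0.4 -0.9] [ 0.     0.058  0.998 -0.   ]
orange 410 uv [153 359] [189 378]
z [115.9 118.5 144.7 181.1 193.8]
110 28 X [-16.4  16.9] Y [12.3 15.3 18.5]
120 63 X [-16.5  17.1] Y [ 9.8 13.5 18.9]
130 77 X [-18.3  17.4] Y [-14.8  10.5  15.2]
140 76 X [-18.6  18.4] Y [-11.4   6.6  11.3]
150 71 X [-17.4  16. ] Y [-8.2  3.8  8.6]
160 56 X [-14.9  15.9] Y [-5.8  4.3  8.2]
170 17 X [-15.4  15. ] Y [-1.6  4.6  6.5]
180 12 X [-15.1 -11. ] Y [ 2.3  6.9 10.3]
190 10 X [-14.9   7.3] Y [-7.3  6.  14. ]
crop origin 293 115
jar lid 0
tin top 0
pinkA 494 mean [502.2  49.5 104. ] z [100.4 107.4] rect [502.4  49.9] [50.1 49.9] 79.7
pinkB 518 mean [367.3  99.9 103.7] z [100.1 107. ] rect [367.2 100.5] [50.  50.6] 54.0
tray rim 756 mean [ 529.3 -158.6   45.6] z [41.3 48.3] rect [ 529.1 -143.2] [182. 122.] 83.6
bowlpk 861 mean [ 529.2 -167.5   51. ] z [48.8 54.2] rect [ 529.8 -168. ] [116.1 116.9] 0.6
stand base 903 mean [626.6 179.6  11.6] z [ 8.7 15.5] rect [623.9 197.4] [108.6 107.8] 69.8
black 303 mean [640.   64.8  62.3] z [39.3 82.6] rect [638.   65.3] [48.2 39.7] 2.5
cup 366 mean [641.5 402.8  84.1] z [72.6 92.1] rect [640.8 398.7] [79.2 77.5] 64.3
bowla 1415 mean [757.8  96.3  43.6] z [37.1 48.4] rect [759.3  97.3] [103.  101.7] 45.8
bowlb 1412 mean [777.9 -62.6  43.6] z [37.  48.7] rect [779.3 -62.4] [102.7 102.2] 0.4
tray hi 2805 mean [ 533.8 -135.    67.5] z [ 41.3 111. ] rect [ 529.1 -144.6] [184.9 122.1] 83.4
ketchup 229 mean [ 433.8 -362.7  129.7] z [ 32.3 171.5] rect [ 433.1 -360.2] [56.1 52.7] 76.4
mustard 769 mean [ 504.7 -433.4  123.1] z [ 70.9 170.2] rect [ 507.  -438.8] [55.  63.6] 89.7
```

View pics/final.png

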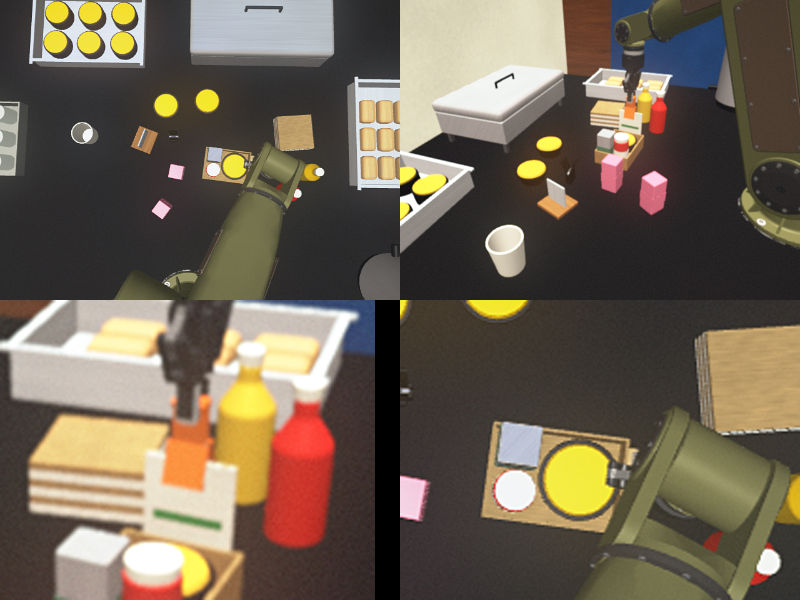

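The final pictures show the tin and jar upright in the tray and the open clip straddling the middle of the card's top edge, at about (190,465) in the lower-left panel. Jaw tips are near z 117 with the card top at 132. The leaves are about 10 to 15 mm to either side of the card, and there is no contact force. Bystanders haven't moved.

```bash
python3 -c "
from bench import manip
print(manip.finish_job()); o=manip.observe(); print(o['time'],o['opening'],o['ft_force'])"
```

```text
the job is handed in; nothing more can be done
None
the job is handed in; nothing more can be done
```

The job is done and handed in at about 15 s of the 72 s allowed. The jar and tin are packed, and the arm is still holding the orange clip open over the middle of the order card.

- **Packing:** The jar and tin stand upright side by side in the free space next to the bowl. The top camera put both tops flat at 109 mm (110 expected). The tin spans x +6 to +56 and the jar's centre is at x −24, so the gap between them is about 4 mm and the tin is about 1 mm from the tray wall.
- **Clip:** The bars read about 17 mm apart against 19 for fully squeezed, and the gripper also read 1 to 2 mm low on the tin and jar. It is centred on the card to about 1–2 mm. The jaw tips are about 15 mm below the card's top, with 10 mm or more to each side. The wrist felt only about 1 N, so nothing is touching the card.
- **Bystanders:** Both pink boxes, the dark clip, the cup, the stand and bowls a and b measured within about 1 mm of where they started. The ketchup, mustard and napkins were partly hidden by the arm in the last top view. They looked undisturbed there and in the side view, but I did not measure them.
- **Disagreement:** The side camera read about 1–3 mm lower in x than the top camera. I trusted the top camera for the final fit.

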